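Compress the valve spring and hold it for the clip

TASK

Reassemble the extinguisher valve clamped in the red spring compressor: thread the wide steel spring cap down over the valve stem fully home on the spring, then the narrower brass collar fully home on top of the cap. Then pull the lever down by its yellow cross grip until its foot has pressed the collar 10 mm down against the spring, so that the dark clip groove in the stem is clear above it, and finish while still holding it there for a workmate to fit the clip. Leave the other things on the bench where they are.

Things in the scene. Friction and masses are not known exactly. Their poses are not given: they have to be found in the camera images.
- cap_mid (a point): Centre (half-way up) of the spring cap: a loose plain steel ring lying flat on the grey mat, outer diameter 46 mm, bore 17 mm, 12 mm high, about 0.13 kg. z is the ring's axis.
- collar_mid (a point): Centre (half-way up) of the collar: a loose brass ring lying flat on the grey mat, outer diameter 34 mm, bore 17 mm, 18 mm high, about 0.10 kg. z is the ring's axis.
- cap: The same steel spring cap; origin at the centre of its underside.
- collar: The same brass collar; origin at the centre of its underside.
- stem_tip (a point): Top of the upright steel valve stem, 115 mm above the bench. Stem 14 mm in diameter, the last 8 mm tapering to 8 mm. Its dark clip groove spans 20.5 to 23.5 mm below the tip; with both rings home the collar's top lies 17 mm below the tip and hides it, pressed 10 mm it lies 27 mm below. Axes: x along the lever's hinge pin, y from the stem to the pin, z up.
- seat_top (a point): Centre of the top face of the spring seat, a steel disc of 34 mm diameter round the stem on top of the valve spring, 47 mm below the stem tip (68 mm above the bench) when unpressed. It sinks with the spring. Home, the cap's centre is 6 mm and the collar's centre 21 mm above this point. Axes as stem_tip.
- spring_seat (a joint): How far the spring seat is pressed down, in m: 0 unpressed (it carries both rings without sinking), 0.018 at most. The spring pushes back with about 7 N at the start plus 0.9 N per mm: 16 N at 10 mm.
- fulcrum (a point): Centre of the lever's hinge pin on the compressor, 105 mm from the stem axis, 107 mm above the bench. Axes as stem_tip; the lever turns about x.
- lever (a joint): Lever angle, rad: 0 at rest, the lever (two steel bars 24 mm apart, 25 mm wide) leaning back 20 degrees past upright, away from the stem; grows as it swings over and down. At 1.825 its foot, 105 mm from the pin, meets the top of the collar; at 1.92 it is level and the spring is pressed 10 mm; range 0 to 2.1. A weak spring lifts it when let go.
- grip_mid (a point): Middle of the lever's cross grip: a yellow round bar, 18 mm diameter, 100 mm long, lying along the compressor's x and turning freely on its axle. At lever angle q it is 72 mm from the pin's centre along -x, 210*sin(q-0.349) mm towards -y and 210*cos(q-0.349) mm up. About 10 N down on it holds the spring at 10 mm.
- lever_grip: The same yellow cross grip with a red end disc; origin on its axis in the lever's middle plane. It turns freely about x.
- lever_foot: The lever's foot: two brass rollers of 14 mm diameter under the lever bars, turning about x, which press the collar's top either side of the stem; origin on their axis, midway between them.
- mat: Fixed grey work mat, 260 x 300 x 4 mm, on which the valve parts lie; origin at the centre of its underside, the rings in a line along its y, about 85 mm apart.
- seal: Bystander: loose black rubber seal ring, 40 mm across, 8 mm high, in the line of rings on the mat. Not to be fitted. Origin at the centre of its underside.
- clip: Bystander: small open retaining clip, 28 mm across, 4 mm high, on the mat. Origin at the centre of its underside.
- pliers: Bystander: clip pliers with red handles, about 140 mm long, lying on the mat. Origin under the joint.
- gauge: Bystander: brass pressure gauge with a white dial, 52 mm across, 18 mm high, face up. Origin at the centre of its underside.
- nozzle: Bystander: black discharge nozzle 160 mm long with a brass end, lying down. Origin on the bench under its wide end.
- oil: Bystander: yellow oil bottle with a red cap, 44 mm across, 115 mm high, standing. Origin at the centre of its underside.
- spanner: Bystander: spanner, 190 mm long, lying on the bench. Origin at its middle, underside.
- press: The fixed spring compressor on a red base plate 130 x 270 x 12 mm; origin on the stem's axis at bench height, axes as stem_tip. Under the stem: a brass valve body 48 mm across, its top 45 mm above the bench, between steel clamp jaws 42 mm high. Red fulcrum cheeks 127 mm high stand 87 mm and more from the stem.

How it is judged:
By the outcome, as a careful person would: the job done as asked, in the order asked, and still so for the second after the job is handed in, while the arm keeps its last pose, push and grip.
It also fails if it takes over 72 s, if anything falls off the work surface, if the arm or the gripper's body presses on something with over 40 N, if the wrist force passes 120 N, or if a joint passes its speed limit or range.

ROBOT

A 6-joint arm with a two-finger parallel gripper is mounted at the origin on the work surface. World frame = base frame: x ahead of the robot, y to its left, z up, the work surface at z = 0. Lengths are in mm, angles in rad, forces in N, time in s.
With the tool pointing down it reaches from about 275 to 825 mm from the base axis. Payload 4.9 kg.
Tool frame: the origin (TCP) lies at the very end of the fingers, on their centre line; the grasp point (between the pads) lies 19 mm behind it; z points along the fingers, y is the direction in which the jaws open and shut (so a half turn about z gives the same grasp; the last joint's range is limited). The gripper opens to 85 mm and grips with 20 to 120 N. Pads are 22 mm wide; open, the fingers measure 114 mm over their backs; the gripper's body (76 mm by 85 mm) begins 54 mm behind the grasp point. The pads swing forward as they close: fully open they stand 13 mm farther back than shut.
Start: joints at [-1.371, 0.326, -0.193, 1.052, 0, 1.437], TCP at [180.212, -519.656, 231.281] pointing down, gripper open.
Joint ranges: [-2.65, 2.65], [-0.97, 1.79], [-1.3, 1.35], [-1.93, 2.1], [-1.47, 1.37], [-3.14, 3.14]. Speed limits (rad/s): [2.57, 2.57, 3.14, 3.14, 3.14, 3.14].

INTERFACE

Orientations are given as [roll, pitch, yaw] about the fixed x, y, z axes, in that order (R = Rz(yaw) Ry(pitch) Rx(roll)).
In Python, from bench import bot, solve_ik, imaging gives the robot as it stands. Calls block until the motion is done:
- bot.move_ptp(position, orientation): joint-space move of the TCP to a pose.
- bot.movel(position, rot=None, max_speed=150, threshold=None): straight line of the TCP; rot=None keeps the orientation; max_speed is the mean speed in mm/s. With threshold (N) it stops when the force on the tool has changed by that much, and returns True; else False.
- bot.move_j(angles): joint-space move.
- bot.grip(opening, effort=None): opening from 0.0 (shut) to 1.0 (fully open); effort is the grip in N (None keeps the last); returns when the fingers have stopped.
- bot.dwell(seconds).
- solve_ik(position, orientation): joint angles nearest the present ones, or None.
- bot.get_state(): the state.
- imaging.capture(name): name is "scene" or "top"; returns the picture (400x640x3 uint8, blue, green, red); there is no depth.
- imaging.camera_model(name): a dict with "K" (3x3 intrinsics, pixels), "position" and "rotation" of the camera in the world. Camera axes: x right, y up, looking along -z (the intrinsics and any distortion apply to the point x, -y, -z); pixel columns grow to the right and rows downward; lengths in mm; the calibration is good to about 2 mm. A picture is of the moment at which its call begins. camera_model takes no time and is no camera call.
A pose or a line that the arm cannot do raises bot.IKError and nothing moves.
- bot.sign_off(): hands the job in, once; it reports no verdict.
The state is a dict: "t": time; "qpos": joint angles; "joint_velocities": joint speeds; "effort": joint torques, N m; "tcp_pos": TCP position; "orientation": TCP orientation; "contact_force": force on the tool from outside, world axes, zero at the start; "wrist_torque": the same for the moment, N m; "opening": opening from 0.0 (shut) to 1.0 (fully open).
Only numpy, scipy, OpenCV 4.12 (cv2) and the standard library are available. Lean on these libraries where they do the work, as an engineer would, in place of code of your own. Each camera call takes 0.05 s, during which the arm holds its last target. There are 200 camera calls.

## Working session

There is one attempt and no reset: what is moved stays moved. The work goes in short steps, each a Python script; the robot and the scene stay as the last script left them, time stands still between calls to the robot, and variables do not carry over. Pictures are saved under pics/ and viewed, about 8 in all and at most 12, crops included, and the job is handed in when it is done.

```bash
ls; mkdir -p pics
python3 - <<'E'
from bench import bot, imaging
import cv2, numpy as np
np.set_printoptions(precision=4,suppress=True)
for n in ("scene","top"):
    cv2.imwrite(f"pics/{n}0.png",imaging.capture(n)); m=imaging.camera_model(n); print(n,m)
s=bot.get_state(); print(s)
E
```

```text
pics
scene {'K': array([[412.0816,   0.    , 317.3361],
       [  0.    , 412.0816, 190.303 ],
       [  0.    ,   0.    ,   1.    ]]), 'position': array([1211.7649,   35.3016, 1225.0513]), 'rotation': array([0.5425, 0.0124, 1.6169])}
top {'K': array([[510.7632,   0.    , 314.752 ],
       [  0.    , 510.7632, 204.9789],
       [  0.    ,   0.    ,   1.    ]]), 'position': array([ 372.9011,  -31.616 , 1443.3554]), 'rotation': array([ 0.1709,  0.0199, -1.5713])}
{'t': 0.1, 'qpos': array([-1.3712,  0.3269, -0.1935,  1.052 , -0.    ,  1.4366]), 'joint_velocities': array([-0.0002, -0.0015,  0.0043,  0.0011,  0.0007, -0.0015]), 'effort': array([  0.0009, -44.424 ,  26.3037,   0.0079,  -0.0002,   0.    ]), 'tcp_pos': array([ 180.0958, -519.0918,  230.5629]), 'orientation': array([-3.14  , -0.0002,  0.3338]), 'contact_force': array([-0.0733, -0.0653, -0.3014]), 'wrist_torque': array([-0.0389, -0.0086, -0.0088]), 'opening': 0.9990417700410175}
```

View pics/scene0.png

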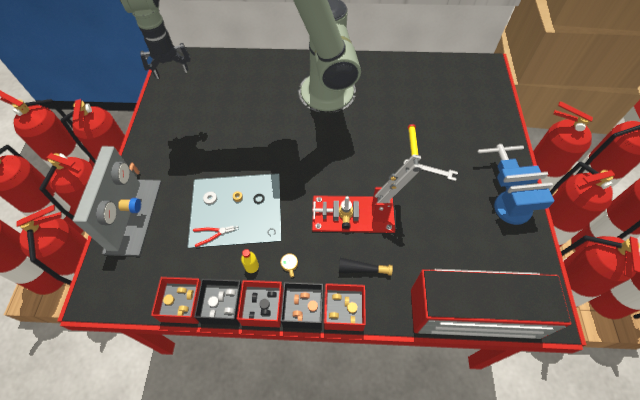

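View pics/top0.png

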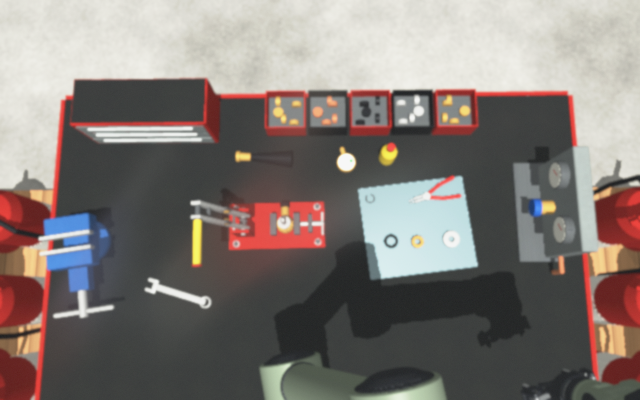

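```bash
cat > h.py <<'E'
import cv2, numpy as np
from scipy.spatial.transform import Rotation as Ro
from bench import bot, solve_ik, imaging
np.set_printoptions(precision=2,suppress=True)
def cam(n):
    m=imaging.camera_model(n); return m["K"],np.array(m["position"]),Ro.from_euler("xyz",m["rotation"]).as_matrix()
def ray(n,uv):
    K,p,R=cam(n); d=np.linalg.inv(K)@[uv[0],uv[1],1]; d=R@(d*[1,-1,-1]); return p,d/np.linalg.norm(d)
def onz(n,uv,z):
    p,d=ray(n,uv); return p+d*(z-p[2])/d[2]
def proj(n,P):
    K,p,R=cam(n); c=(R.T@(np.array(P)-p))*[1,-1,-1]; q=K@c; return q[:2]/q[2]
def tri(a,b):
    (p,d),(q,e)=ray("top",a),ray("scene",b)
    s=np.linalg.lstsq(np.c_[d,-e],q-p,rcond=None)[0]; A,B=p+d*s[0],q+e*s[1]
    return (A+B)/2,np.linalg.norm(A-B)
def blobs(n,img,lo,hi,box,amin=12):
    x0,y0,x1,y1=box; hsv=cv2.cvtColor(img[y0:y1,x0:x1],cv2.COLOR_BGR2HSV)
    m=cv2.inRange(hsv,np.array(lo),np.array(hi)); k,_,st,c=cv2.connectedComponentsWithStats(m)
    return [(c[i]+[x0,y0],st[i][:5]+[x0,y0,0,0,0]) for i in range(1,k) if st[i][4]>=amin]
E
python3 - <<'E'
from h import *
T=cv2.imread("pics/top0.png");S=cv2.imread("pics/scene0.png")
c=lambda I,x,y:cv2.resize(I[y:y+75,x:x+100],(400,300),interpolation=cv2.INTER_CUBIC)
cv2.imwrite("pics/mos.png",np.vstack([np.hstack([c(T,230,185),c(S,300,165)]),np.hstack([c(T,370,205),c(S,185,170)])]))
for n,I,b,yb in(("top",T,(365,185,475,275),(180,210,215,275)),("scene",S,(190,178,282,245),(400,115,425,165))):
    print(n)
    for nm,lo,hi in(("brass",(12,90,80),(35,255,255)),("white",(0,0,215),(180,25,255)),("dark",(0,0,0),(180,255,70))):
        for u,st in blobs(n,I,lo,hi,b,15): print(nm,u,st,onz(n,u,16),onz(n,u,22))
    for u,st in blobs(n,I,(22,120,100),(35,255,255),yb): print("yel",u,st,onz(n,u,304))
E
```

```text
top
brass [417.04 240.97] [412 236  11  11  72] [ 516.2  -288.87   16.  ] [ 515.59 -287.79   22.  ]
white [420.78 197.82] [409 191  25  13 149] [ 638.66 -303.63   16.  ] [ 637.54 -302.48   22.  ]
white [451.43 238.92] [443 230  18  19 254] [ 521.7  -384.63   16.  ] [ 521.08 -383.14   22.  ]
white [400.86 257.45] [ 367  234   71   41 1492] [ 470.43 -242.5    16.  ] [ 470.02 -241.62   22.  ]
dark [471.32 202.25] [466 185   9  50 253] [ 625.36 -445.21   16.  ] [ 624.3  -443.48   22.  ]
dark [365.94 264.77] [365 249   4  26  62] [ 450.34 -145.32   16.  ] [ 450.01 -144.85   22.  ]
dark [458.94 272.51] [432 269  43   6 138] [ 428.71 -400.99   16.  ] [ 428.47 -399.43   22.  ]
yel [196.5 241.3] [192 219  10  45 434] [487.77 256.74 304.  ]
scene
brass [237.2  196.17] [233 192   9  10  70] [ 518.11 -285.01   16.  ] [ 521.55 -283.42   22.  ]
white [236.42 211.69] [ 190  178   91   67 4744] [ 577.76 -278.83   16.  ] [ 580.91 -277.27   22.  ]
white [258.5  198.39] [256 197   6   4  18] [ 523.97 -211.31   16.  ] [ 527.38 -210.08   22.  ]
dark [190.9  189.19] [190 178   7  32  68] [ 496.61 -449.06   16.  ] [ 500.16 -446.65   22.  ]
dark [280.69 200.77] [280 178   2  56  81] [ 530.27 -135.11   16.  ] [ 533.65 -134.26   22.  ]
dark [258.09 198.3 ] [254 194  10  10  33] [ 523.68 -212.74   16.  ] [ 527.1  -211.51   22.  ]
dark [265.72 243.17] [242 241  40   4  92] [ 687.06 -168.54   16.  ] [ 689.67 -167.53   22.  ]
yel [412.91 140.5 ] [409 126  10  29 203] [484.25 258.71 304.  ]
```

View pics/mos.png

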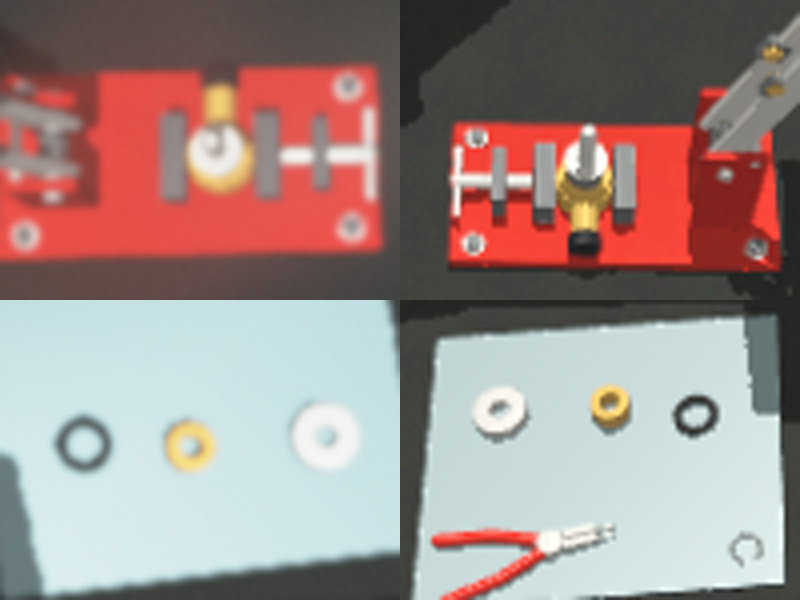

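Run:
```python
from h import *
T=cv2.imread("pics/top0.png");S=cv2.imread("pics/scene0.png")
def diffc(I,b,f=8):  # ring outline: differs from local background -> filled ellipse fit
    x0,y0,x1,y1=b; C=cv2.resize(I[y0:y1,x0:x1],None,fx=f,fy=f,interpolation=cv2.INTER_CUBIC).astype(float)
    bg=np.median(np.r_[C[0],C[-1],C[:,0],C[:,-1]],0); d=np.abs(C-bg).sum(2); m=(d>d.max()*.4).astype(np.uint8)
    cs,_=cv2.findContours(m,cv2.RETR_EXTERNAL,cv2.CHAIN_APPROX_NONE); c=max(cs,key=cv2.contourArea)
    e=cv2.fitEllipse(c); return np.array(e[0])/f+[x0-.5+.5/f,y0-.5+.5/f],np.array(e[1])/f
for nm,bt,bs,zt,zs in(("cap",(438,226,466,252),(199,186,224,210),15,12),("collar",(405,230,430,252),(228,187,248,207),20,15),("seal",(379,229,403,253),(250,188,268,206),10,9)):
    a,ea=diffc(T,bt); b,eb=diffc(S,bs); print(nm,a,ea,b,eb,"top",onz("top",a,zt)[:2],"scene",onz("scene",b,zs)[:2],"tri",*tri(a,b))
# press plate and seat
for n,I,b in(("top",T,(228,190,335,260)),("scene",S,(305,185,400,240))):
    x0,y0,x1,y1=b;h=cv2.cvtColor(I[y0:y1,x0:x1],cv2.COLOR_BGR2HSV)
    m=cv2.inRange(h,(0,120,60),(8,255,255))|cv2.inRange(h,(172,120,60),(180,255,255))
    p=np.argwhere(m)[:,::-1]+[x0,y0]; w=np.array([onz(n,u,12)[:2] for u in p],np.float32)
    print(n,"plate",cv2.minAreaRect(w))
    yb=(180,210,215,275) if n=="top" else (400,115,425,165)
    x0,y0,x1,y1=yb;h=cv2.cvtColor(I[y0:y1,x0:x1],cv2.COLOR_BGR2HSV);m=cv2.inRange(h,(20,110,80),(36,255,255))
    w=np.array([onz(n,u+np.array([x0,y0]),304)[:2] for u in np.argwhere(m)[:,::-1]],np.float32); print("bar",cv2.minAreaRect(w))
print("top grip tri",*tri((196.5,241.3),(412.91,140.5)))
print("tip tri",*tri((283.7-.5,220.5-.5),(346.9-.5,196.6-.5)))
for n,I,b in(("top",T,(272,208,296,236)),("scene",S,(336,190,358,220))):
    for u,st in blobs(n,I,(0,0,150),(180,70,255),b,8): print(n,"white",u,st,onz(n,u,68))
# scale-up gray views
c=lambda I,x,y:cv2.resize(I[y:y+30,x:x+40],(400,300),interpolation=cv2.INTER_NEAREST)
cv2.imwrite("pics/mos2.png",np.hstack([c(T,265,207),c(S,327,189)]))
```

```text
cap [451.46 238.86] [16.07 16.29] [210.09 199.12] [10.41 12.93] top [ 521.98 -384.97] scene [ 530.98 -376.92] tri [ 523.16 -385.43   -1.87] 7.271503379082207
collar [416.57 240.77] [12.44 13.6 ] [237.28 197.41] [ 9.71 11.21] top [ 516.35 -286.87] scene [ 522.38 -284.3 ] tri [ 517.52 -287.94    6.44] 2.700471002626468
seal [390.49 240.57] [14.  14.3] [258.48 198.46] [10.25 11.49] top [ 518.13 -215.76] scene [ 520.27 -212.78] tri [ 518.4  -214.9     5.62] 2.8303443618489017Traceback (most recent call last):
  File "<stdin>", line 14, in <module>
  File "h.py", line 10, in onz
    p,d=ray(n,uv); return p+d*(z-p[2])/d[2]
        ~~~^^^^^^
  File "h.py", line 8, in ray
    K,p,R=cam(n); d=np.linalg.inv(K)@[uv[0],uv[1],1]; d=R@(d*[1,-1,-1]); return p,d/np.linalg.norm(d)
          ~~~^^^
  File "h.py", line 6, in cam
    m=imaging.camera_model(n); return m["K"],np.array(m["position"]),Ro.from_euler("xyz",m["rotation"]).as_matrix()
ValueError: time passes only in moves, steps and waits
```

```bash
sed -i 's/^def cam(n):/from functools import lru_cache\n@lru_cache\ndef cam(n):/' h.py
python3 - <<'E'
from h import *
T=cv2.imread("pics/top0.png");S=cv2.imread("pics/scene0.png")
for n,I,b in(("top",T,(228,190,335,260)),("scene",S,(305,185,400,240))):
    x0,y0,x1,y1=b;h=cv2.cvtColor(I[y0:y1,x0:x1],cv2.COLOR_BGR2HSV)
    m=cv2.inRange(h,(0,120,60),(8,255,255))|cv2.inRange(h,(172,120,60),(180,255,255))
    p=np.argwhere(m)[:,::-1]+[x0,y0]; w=np.array([onz(n,u,12)[:2] for u in p],np.float32)
    print(n,"plate",cv2.minAreaRect(w))
    yb=(180,210,215,275) if n=="top" else (400,115,425,165)
    x0,y0,x1,y1=yb;h=cv2.cvtColor(I[y0:y1,x0:x1],cv2.COLOR_BGR2HSV);m=cv2.inRange(h,(20,110,80),(36,255,255))
    w=np.array([onz(n,u+np.array([x0,y0]),304)[:2] for u in np.argwhere(m)[:,::-1]],np.float32); print("bar",cv2.minAreaRect(w))
print("top grip tri",*tri((196.5,241.3),(412.91,140.5)))
print("tip tri",*tri((283.2,220),(346.4,196.1)), onz("top",(283.2,220),115),onz("scene",(346.4,196.1),115))
for n,I,b in(("top",T,(272,208,296,236)),("scene",S,(336,190,358,220))):
    for u,st in blobs(n,I,(0,0,150),(180,70,255),b,8): print(n,"white",u,st,onz(n,u,68))
c=lambda I,x,y:cv2.resize(I[y:y+30,x:x+40],(400,300),interpolation=cv2.INTER_NEAREST)
cv2.imwrite("pics/mos2.png",np.vstack([np.hstack([c(T,265,207),c(S,327,189)]),np.hstack([c(T,431,224),c(S,190,182)])]))
E
```

```text
top plate ((562.7022705078125, 105.8302993774414), (135.69332885742188, 273.8980407714844), 1.3807562589645386)
bar ((488.8204040527344, 255.59637451171875), (99.61100769042969, 22.696428298950195), 2.3240132331848145)
scene plate ((549.4112548828125, 107.95223999023438), (170.71902465820312, 272.195556640625), 2.3039822578430176)
bar ((481.440673828125, 258.2138977050781), (99.35679626464844, 20.57170295715332), 1.2178367376327515)
top grip tri [487.41 256.8  307.74] 1.9328511695542636
tip tri [562.18  79.88 115.95] 4.530965142644326 [562.42  77.69 115.  ] [561.4   82.18 115.  ]
top white [294.21 224.67] [294 214   2  20  24] [556.22  51.47  68.  ]
top white [283.12 222.08] [274 216  17  13 151] [563.41  81.72  68.  ]
top white [272.8 230.7] [272 229   3   4  10] [539.89 109.53  68.  ]
scene white [348.45 202.95] [345 196   7  14  42] [559.13  91.01  68.  ]
scene white [337.02 208.17] [336 201   3  16  46] [579.68  54.71  68.  ]
scene white [342.79 204.5 ] [341 201   4   9  24] [565.54  72.91  68.  ]
scene white [355.5 208.5] [354 201   4  16  64] [578.55 113.59  68.  ]
```

View pics/mos2.png

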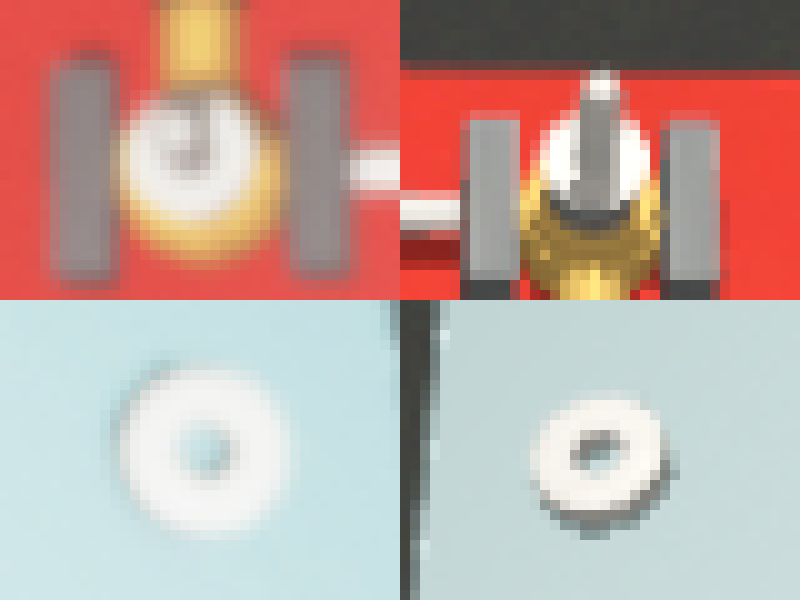

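Run:
```python
from h import *
pi=np.pi
def st(s): r=bot.get_state(); print(s,round(r["t"],2),r["tcp_pos"],r["orientation"],"F",r["contact_force"],"op",round(r["opening"],3))
print("cap",onz("top",(450.9,238.6),16),onz("scene",(209.2,196.8),16),"t tip",onz("top",(283.4,222),68),onz("scene",(346.4,196),115))
c=[522.5,-382]
for P in ([*c,5],[562.5,81.3,200],[516.5,-286.5,8],[486.3,256.6,304],[486,-130,107]):
  for y in(0,pi,pi/2,-pi/2):
    q=solve_ik(P,[pi,0,y]); print(P,round(y,2),None if q is None else np.array(q))
bot.move_ptp([*c,60],[pi,0,0]); st("above")
print(bot.movel([*c,5.5],max_speed=100,threshold=8)); st("down")
bot.grip(0,20); st("gripped y")
```

```text
cap [ 522.6 -383.2   16. ] [ 524.29 -380.25   16.  ] t tip [563.63  80.96  68.  ] [561.04  82.18 115.  ]
[522.5, -382, 5] 0 [-0.75  0.72 -0.17  0.68  0.    2.4 ]
[522.5, -382, 5] 3.14 [-0.75  0.72 -0.17  0.68  0.   -0.75]
[522.5, -382, 5] 1.57 [-0.75  0.72 -0.17  0.68  0.    0.83]
[522.5, -382, 5] -1.57 [-0.75  0.72 -0.17  0.68  0.   -2.32]
[562.5, 81.3, 200] 0 [ 0.01  0.38 -0.19  1.    0.   -3.13]
[562.5, 81.3, 200] 3.14 [ 0.01  0.38 -0.19  1.    0.    0.01]
[562.5, 81.3, 200] 1.57 [ 0.01  0.38 -0.19  1.    0.    1.58]
[562.5, 81.3, 200] -1.57 [ 0.01  0.38 -0.19  1.    0.   -1.56]
[516.5, -286.5, 8] 0 [-0.63  0.63 -0.34  0.6   0.    2.51]
[516.5, -286.5, 8] 3.14 [-0.63  0.63 -0.34  0.6   0.   -0.63]
[516.5, -286.5, 8] 1.57 [-0.63  0.63 -0.34  0.6   0.    0.94]
[516.5, -286.5, 8] -1.57 [-0.63  0.63 -0.34  0.6   0.   -2.2 ]
[486.3, 256.6, 304] 0 [ 0.35  0.29 -0.06  1.22  0.   -2.79]
[486.3, 256.6, 304] 3.14 [ 0.35  0.29 -0.06  1.22  0.    0.35]
[486.3, 256.6, 304] 1.57 [ 0.35  0.29 -0.06  1.22  0.    1.92]
[486.3, 256.6, 304] -1.57 [ 0.35  0.29 -0.06  1.22  0.   -1.22]
[486, -130, 107] 0 [-0.41  0.37 -0.49  0.72  0.    2.73]
[486, -130, 107] 3.14 [-0.41  0.37 -0.49  0.72  0.   -0.41]
[486, -130, 107] 1.57 [-0.41  0.37 -0.49  0.72  0.    1.16]
[486, -130, 107] -1.57 [-0.41  0.37 -0.49  0.72  0.   -1.98]
above 1.61 [ 522.13 -382.99   60.56] [ 3.14 -0.   -0.  ] F [0.08 0.23 0.03] op 0.996
False
down 2.3 [ 522.63 -382.4     5.82] [ 3.14 -0.   -0.  ] F [-0.   -0.7   0.29] op 0.998
gripped y 2.77 [ 522.93 -382.4     6.48] [ 3.14 -0.   -0.  ] F [-0.84  1.3   6.36] op 0.526
```

```bash
cat >> h.py <<'E'
pi=np.pi
def st(s): r=bot.get_state(); print(s,round(r["t"],2),r["tcp_pos"],"F",r["contact_force"],"M",r["wrist_torque"],"op",round(r["opening"],3))
E
python3 - <<'E'
from h import *
bot.grip(0.9,20)
bot.movel([522.5,-382,7.5],rot=[pi,0,pi/2],max_speed=100); st("rot")
bot.grip(0,20); st("grip x")
bot.grip(0,60); st("grip hard")
bot.movel([522.5,-382,130],max_speed=200); st("lifted")
bot.move_ptp([562.5,81.3,170],[pi,0,pi/2]); st("over stem")
bot.dwell(0.3); st("settled")
cv2.imwrite("pics/s1.png",imaging.capture("scene")); cv2.imwrite("pics/t1.png",imaging.capture("top"))
E
python3 - <<'E'
import cv2,numpy as np
S=cv2.imread("pics/s1.png");T=cv2.imread("pics/t1.png")
c=lambda I,x,y:cv2.resize(I[y:y+80,x:x+80],(400,400),interpolation=cv2.INTER_CUBIC)
cv2.imwrite("pics/m1.png",np.hstack([c(S,305,150),c(T,245,180)]))
E
```

```text
rot 4.9 [ 522.49 -381.99    7.48] F [-0.41  0.13 -0.79] M [ 0.03 -0.   -0.07] op 0.9
grip x 5.3 [ 522.57 -382.01    7.79] F [-0.64 -0.54  2.72] M [0.12 0.14 0.04] op 0.518
grip hard 5.52 [ 522.72 -382.11    8.19] F [-1.06  1.69  5.53] M [ 0.22  0.28 -0.06] op 0.497
lifted 6.28 [ 521.8  -381.36  128.66] F [-0.07  0.28 -2.04] M [-0.01 -0.   -0.02] op 0.498
over stem 7.98 [562.81  80.34 169.83] F [ 0.3  -0.26 -1.13] M [-0.01 -0.01 -0.03] op 0.497
settled 8.28 [562.63  80.65 169.9 ] F [ 0.2   0.89 -1.5 ] M [ 0.04  0.01 -0.05] op 0.497
```

View pics/m1.png

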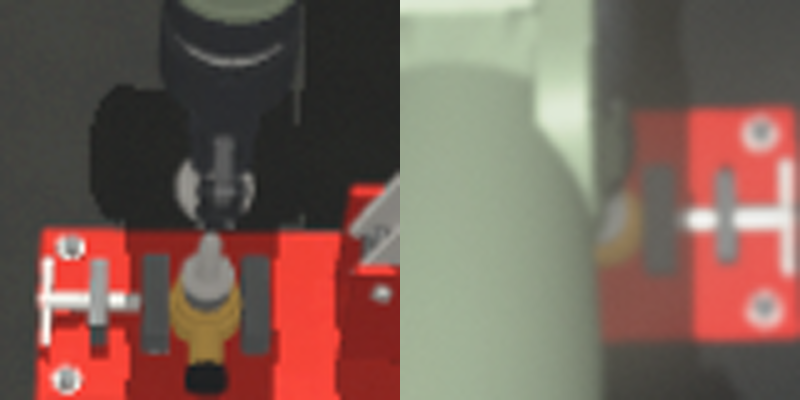

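Run:
```python
from h import *
S=cv2.imread("pics/s1.png")
print(proj("scene",(562.6,80.7,172)),proj("scene",(562.6,80.7,115)),proj("scene",(562.6,81.7,115)))
g=cv2.cvtColor(S,cv2.COLOR_BGR2GRAY)
print("cap"); print(g[178:196,338:360])
print("tip");h=cv2.cvtColor(S,cv2.COLOR_BGR2HSV); print(h[194:210,338:356,1])
```

```text
[346.81 186.84] [345.92 196.42] [346.24 196.43]
cap
[[ 38  39  40  38  40  43  45  43  46  58  88  87  88  73  48  47  46  44
   37  39  37  37]
 [ 39  37  37  38  39  43  46  45  45  53  81  91  91  76  47  44  47  43
   38  38  38  37]
 [ 38  39  38  37  40  44  47  44  45  53  83  92  89  65  45  44  47  43
   38  37  38  37]
 [ 38  39  39  41  54  51  46  45  46  54  84  92  88  65  43  44  47  42
   36  37  38  38]
 [ 39  39  39  62 101  70  46  47  47  56  87  91  90  67  47  48  45  43
   39  38  38  36]
 [ 37  37  49  97 137  82  52  46  47  60  88  91  89  67  46  47  45  40
   39  38  38  39]
 [ 39  41  69 129 141 122  81  51  59  79  87  91  88  68  51  60  79  52
   38  38  38  37]
 [ 36  47  90 143 143 139 113  63  74  89  86  89  88  72  63  92 133  87
   38  39  37  38]
 [ 37  51 100 143 144 140 112  48  48  54  81  84  79  65  56  71 115  94
   38  38  37  38]
 [ 37  50  99 144 144 138  87  51  52  59  90  91  88  78  50  62 100 111
   38  38  37  37]
 [ 38  47  95 144 145 137  73  52  54  66 100 103 103  91  59  66  90 100
   37  36  37  37]
 [ 37  45  89 136 144 138
[... 1131 characters left out ...]
188 198 195 190 174 173]
 [ 46 197 197 181 127  63  17  13  15  15  19  55 109 195 190 141  58  57]
 [ 52 197 194 138  39  12  13  15  15  13  13  15  25 167 181  65   7   3]
 [ 54 198 183  98  16  12  13  14  13  11  11  12  19  81 182  65   6   7]
 [ 54 197 168  75  12  12  14  15  13  10  15  14  12  25 184  60   6   7]
 [ 55 197 157  66  14  12  13  13  15  11  15  12  14  31 174   8   3   7]
 [ 52 189 151  74  14  12  12  15  15  13  13  14  21  64 167   4   7  10]
 [ 50 176 147 100  13  14  12  14  12  12  14  12  25 100 159   4   7   7]
 [ 49 157 148 118   7  12  11  16  12  16  16  15  30 136 143   8   3   7]
 [ 50 148 150 142  24   8  11  14  11  13  12   8  75 152 145  56   3   7]]
```

Run:
```python
from h import *
bot.movel([562.5,80.4,130],max_speed=80); st("130")
for z in (116,108,98):
    h=bot.movel([562.5,80.4,z],max_speed=30,threshold=7); st((z,h))
    if h: break
```

```text
130 9.03 [562.6   80.4  130.05] F [-0.04  0.6  -1.11] M [ 0.01  0.02 -0.03] op 0.494
(116, False) 9.65 [562.46  80.37 115.89] F [-0.57  0.15 -0.8 ] M [ 0.03  0.02 -0.06] op 0.501
(108, False) 10.07 [562.56  80.54 107.8 ] F [-0.15  1.3  -1.32] M [ 0.16 -0.2   0.03] op 0.495
(98, False) 10.55 [562.57  80.59  97.76] F [ 0.94  1.18 -2.28] M [ 0.28 -0.36 -0.04] op 0.497
```

Run:
```python
from h import *
h=bot.movel([562.5,80.5,80],max_speed=50,threshold=8); st(("80",h))
if not h:
    h=bot.movel([562.5,80.5,69],max_speed=20,threshold=5); st(("seat",h))
```

```text
('80', False) 11.06 [562.52  80.62  79.59] F [ 3.18  1.66 -2.25] M [ 0.33 -0.48 -0.01] op 0.493
('seat', True) 11.51 [562.71  80.57  71.78] F [ 0.35 -0.34  6.73] M [-0.04  0.11 -0.03] op 0.494
```

Run:
```python
from h import *
bot.grip(0.95,20); st("open")
bot.movel([562.5,80.5,170],max_speed=200)
S=imaging.capture("scene"); cv2.imwrite("pics/s2.png",S)
c=[516.5,-286.5]
bot.move_ptp([*c,60],[pi,0,0]); bot.grip(0.72); st("above")
print(bot.movel([*c,11],max_speed=120,threshold=8)); st("down")
bot.grip(0,20); st("gy")
bot.grip(0.72,20)
bot.movel([*c,11],rot=[pi,0,pi/2],max_speed=100); bot.grip(0,20); st("gx")
bot.grip(0,60); st("hard")
bot.movel([*c,130],max_speed=200); st("lift")
bot.move_ptp([563,80.7,170],[pi,0,pi/2]); bot.dwell(.3); st("over")
S2=imaging.capture("scene")
c=lambda I,x,y:cv2.resize(I[y:y+80,x:x+80],(400,400),interpolation=cv2.INTER_CUBIC)
cv2.imwrite("pics/m2.png",np.hstack([c(S2,305,150),c(S2,195,165)]))
```

```text
open 11.97 [562.54  80.91  71.38] F [0.63 0.83 0.45] M [ 0.    0.04 -0.03] op 0.948
above 14.43 [ 516.93 -285.98   60.26] F [-0.17  0.07  0.45] M [ 0.06  0.01 -0.01] op 0.721
False
down 14.99 [ 516.52 -286.52   11.05] F [ 0.81 -0.64 -0.11] M [ 0.01 -0.05  0.  ] op 0.72
gy 15.36 [ 517.22 -287.1    12.14] F [-0.61 -0.9   5.89] M [0.02 0.18 0.  ] op 0.378
gx 17.83 [ 516.52 -286.53   11.19] F [-0.83  1.39  2.49] M [0.08 0.14 0.05] op 0.379
hard 18.05 [ 516.67 -286.61   11.45] F [-1.22 -0.61  4.64] M [ 0.19  0.24 -0.02] op 0.358
lift 18.79 [ 515.81 -286.01  128.82] F [-0.12  0.47 -1.25] M [ 0.05  0.02 -0.  ] op 0.357
over 20.48 [563.15  79.87 169.92] F [-1.71 -0.03 -2.  ] M [-0.03  0.01  0.01] op 0.36
```

View pics/m2.png

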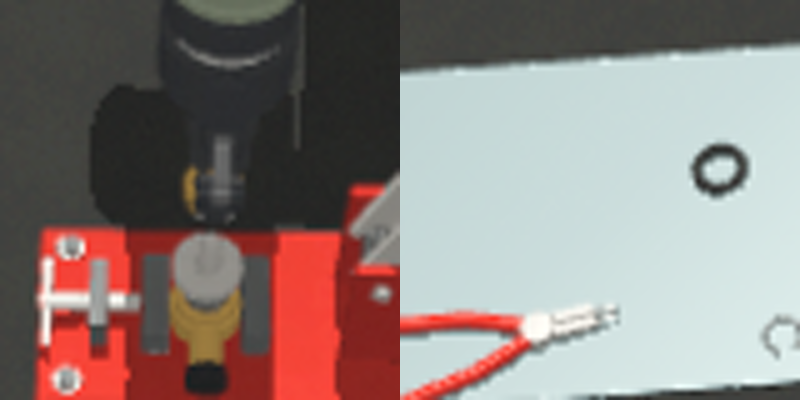

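Run:
```python
from h import *
p=[562.8,80.6]
bot.movel([*p,130],max_speed=80); st("130")
h=bot.movel([*p,112],max_speed=40,threshold=7); st((112,h))
if not h:
    h=bot.movel([*p,96],max_speed=40,threshold=8); st((96,h))
if not h:
    h=bot.movel([*p,84],max_speed=20,threshold=5); st(("seat",h))
```

```text
130 21.18 [562.94  80.62 130.09] F [ 0.46  0.12 -0.98] M [-0.03  0.01 -0.  ] op 0.359
(112, False) 21.78 [562.67  80.72 111.78] F [ 0.41  0.65 -1.89] M [ 0.14 -0.13 -0.06] op 0.359
(96, False) 22.33 [562.69  80.82  95.71] F [ 1.72  0.7  -1.43] M [ 0.29 -0.2  -0.03] op 0.356
('seat', True) 22.83 [563.07  80.59  86.41] F [-0.77 -0.51  4.82] M [-0.05  0.1  -0.08] op 0.359
```

Run:
```python
from h import *
bot.grip(0.8,20); st("open")
bot.movel([562.8,80.6,260],max_speed=200)
S=imaging.capture("scene")
y=pi+.024
bot.move_ptp([487,256.2,375],[pi,0,y-2*pi]); bot.grip(1.0); st("above bar")
h=bot.movel([487,256.2,286],max_speed=100,threshold=8); st(("down",h))
bot.grip(0,25); st("grip")
S2=imaging.capture("scene")
c=lambda I,x,y:cv2.resize(I[y:y+80,x:x+80],(400,400),interpolation=cv2.INTER_CUBIC)
cv2.imwrite("pics/m3.png",np.hstack([c(S2,305,160),c(S2,365,100)]))
```

```text
open 23.28 [562.48  80.85  85.85] F [-0.12 -0.11 -0.15] M [-0.01  0.03 -0.  ] op 0.796
above bar 25.82 [487.18 255.74 374.65] F [0.35 0.23 0.16] M [-0.02  0.    0.04] op 1.0
('down', False) 26.86 [487.4  256.36 286.69] F [-0.48  0.75  0.59] M [-0.01  0.04  0.03] op 0.999
grip 27.48 [487.04 256.45 286.16] F [-0.28  0.75  0.98] M [ 0.16  0.02 -0.05] op 0.2
```

View pics/m3.png

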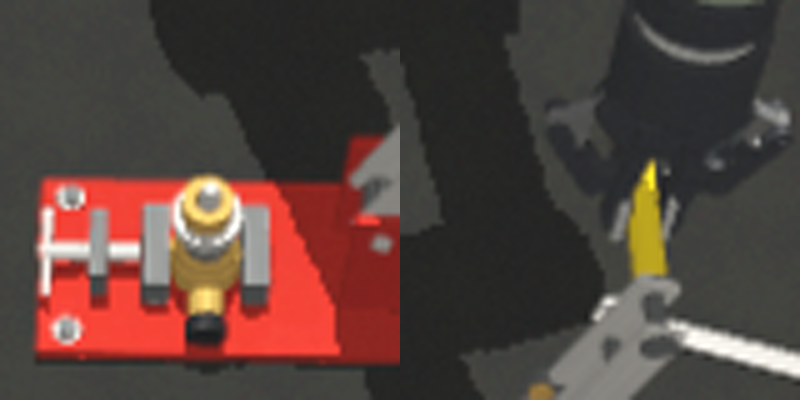

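```bash
cat >> h.py <<'E'
def gp(q,g0=(487.0,256.4,286.2)):
    a=q-.349; s=-210*np.sin(a)-210*np.sin(.349); return np.array(g0)+[-.024*s,s,210*(np.cos(a)-np.cos(.349))]
E
python3 - <<'E'
from h import *
bot.grip(0,40)
for q in np.linspace(0,1.78,13)[1:]:
    bot.movel(gp(q),max_speed=100); st(round(q,2))
    if np.linalg.norm(bot.get_state()["contact_force"])>25: break
E
```

```text
0.15 28.21 [487.74 226.27 294.73] F [-0.86  1.88  1.74] M [0.35 0.19 0.01] op 0.193
0.3 28.67 [488.44 195.6  298.63] F [-0.81  0.37  4.55] M [ 0.26  0.27 -0.03] op 0.193
0.45 29.12 [489.19 164.65 297.99] F [-1.29  1.19  4.53] M [ 0.12  0.38 -0.04] op 0.195
0.59 29.58 [489.9  134.02 292.76] F [-2.42 -1.1   5.5 ] M [-0.12  0.42 -0.1 ] op 0.2
0.74 30.04 [490.57 104.36 283.  ] F [-2.97 -1.97  6.35] M [-0.34  0.51 -0.05] op 0.194
0.89 30.5 [491.24  76.29 268.91] F [-2.58 -3.09  4.9 ] M [-0.59  0.53 -0.06] op 0.196
1.04 30.96 [491.82  50.78 250.86] F [-2.3  -3.37  5.28] M [-0.71  0.51 -0.08] op 0.196
1.19 31.42 [492.34  28.26 229.26] F [-3.07 -3.97  4.03] M [-0.92  0.52 -0.03] op 0.193
1.34 31.88 [492.78   9.22 204.57] F [-2.56 -4.72  4.69] M [-0.93  0.53  0.03] op 0.196
1.48 32.33 [493.14  -6.01 177.25] F [-1.71 -5.07  2.34] M [-0.98  0.43  0.01] op 0.195
1.63 32.79 [493.4  -16.97 148.03] F [-1.23 -5.05  2.32] M [-0.98  0.42  0.  ] op 0.193
1.78 33.25 [493.55 -23.53 117.52] F [-2.04 -4.55  1.4 ] M [-1.    0.39 -0.03] op 0.199
```

Run:
```python
from h import *
bot.grip(0,60)
for q in (1.80,1.82,1.84,1.86,1.88,1.90,1.92):
    p=gp(q); p[1]-=1; bot.movel(p,max_speed=40); st(q)
bot.dwell(.3); st("end")
S=imaging.capture("scene");T=imaging.capture("top"); cv2.imwrite("pics/s4.png",S)
c=lambda I,x,y:cv2.resize(I[y:y+60,x:x+60],(400,400),interpolation=cv2.INTER_CUBIC)
cv2.imwrite("pics/m4.png",np.hstack([c(S,315,165),c(T,255,195)]))
```

```text
1.8 33.73 [493.55 -24.11 113.54] F [-2.1  -0.96  0.71] M [-0.09  0.3   0.  ] op 0.191
1.82 33.98 [493.56 -24.58 109.44] F [-1.83  1.96  0.62] M [ 0.31  0.33 -0.03] op 0.187
1.84 34.24 [493.6  -25.   105.51] F [-2.65  2.68  3.97] M [ 0.85  0.46 -0.02] op 0.191
1.86 34.5 [493.61 -25.31 101.51] F [-2.95  5.4   4.71] M [0.96 0.59 0.08] op 0.188
1.88 34.76 [493.61 -25.5   97.43] F [-2.94  4.63  4.82] M [0.98 0.59 0.  ] op 0.187
1.9 35.02 [493.64 -25.66  93.33] F [-3.23  4.83  7.09] M [0.99 0.66 0.02] op 0.19
1.92 35.27 [493.66 -25.71  89.25] F [-3.8   4.24  7.16] M [ 1.03  0.78 -0.01] op 0.188
end 35.58 [493.67 -25.68  89.4 ] F [-3.42  5.03  7.76] M [1.07 0.78 0.04] op 0.19
```

View pics/m4.png

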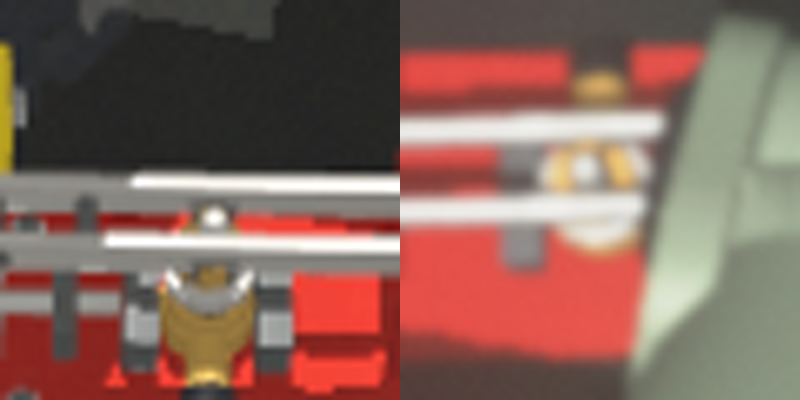

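Run:
```python
from h import *
S=cv2.imread("pics/s4.png"); g=cv2.cvtColor(S,cv2.COLOR_BGR2GRAY).astype(float)
O=cv2.imread("pics/scene0.png")
c=cv2.resize(S[150:250,270:420],(750,500),interpolation=cv2.INTER_CUBIC); cv2.imwrite("pics/m5.png",c)
for u in range(275,415,10): print(u,g[186:210,u].astype(int))
```

```text
275 [220 221 221 221 221 221 222 222 222 223 223 223 223 224 224 224 225 225
 225 225 226 226 226 226]
285 [67 66 65 64 65 64 66 67 66 68 65 66 66 66 67 66 67 67 67 69 68 67 68 67]
295 [64 65 66 64 65 65 65 64 66 66 67 65 64 64 64 64 65 65 63 61 59 37 39 38]
305 [63 64 66 67 65 65 64 64 64 64 64 65 65 64 63 65 63 39 38 38 39 37 37 37]
315 [153 151 149 148 150 147 144 133 120 101 100  72  73  97 146 142 116  78
  84 109 112  99 108 145]
325 [ 38  37  38  36  65 123 142 138 134 130 121  67  66  87 130 142 135 134
 132 112  77  77  77  79]
335 [ 37  37  38  37  60 187 255 157 134 133 123  63  66 128 225 255 148 134
 134 127 101  97  76  76]
345 [ 39  37  37  39  72 185 249 179 129 105 127 169 160 149 211 252 166 129
 102 100 115 109 126 143]
355 [ 39  39  38  38  51 168 250 224 133 132 131 125 118 125 195 249 198 132
 132 136 154 151  78  77]
365 [ 38  36  38  38  37 160 250 234 130 132 126 100  83 124 191 250 229 132
 131 133 128 118 118 117]
375 [ 43  69  86  64  63 161 250 251 132 131 127 108  62  62 164 250 240 131
 127 106  89  60  61  60]
385 [ 71  94 115  89  64 100 198 247 107  90  74  63  63  63 153 241 245 121
 117  67  64  63  62  62]
395 [64 64 64 63 64 65 67 64 64 67 65 64 64 64 64 62 65 65 67 67 67 64 67 64]
405 [68 67 67 64 64 64 67 66 65 65 65 67 67 64 64 68 67 65 67 65 67 67 67 65]
```

View pics/m5.png

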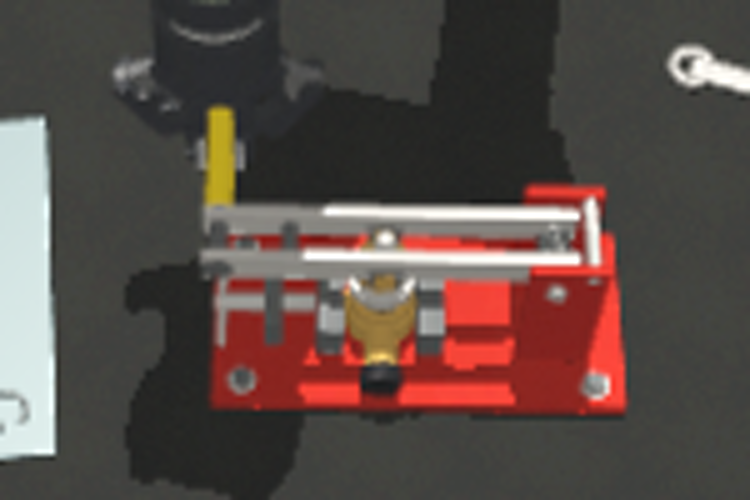

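Run:
```python
from h import *
F=[(335,192.69),(345,192.9),(355,193.27),(365,193.35),(375,193.5)]
N=[(335,201.62),(345,201.8),(355,202.05),(365,202.3),(375,202.42),(385,202.5)]
for yaw in(.018,.024,.03):
    n=np.array([np.cos(yaw),np.sin(yaw),0]); o=np.array([563,80.8,0])
    for nm,L,dx in(("far",F,-10),("near",N,14)):
        P=[]
        for u in L:
            p,d=ray("scene",np.array(u)-[.85,.15]); P.append(p+d*((o+n*dx-p)@n)/(d@n))
        P=np.array(P); k=np.polyfit(P[:,1]-o[1],P[:,2],1); print(yaw,nm,"slope rad",k[0],"z at stem",k[1])
# plate edge yaw from fresh scene0: red front edge on z=12
for f in("scene0","s4"):
    h=cv2.cvtColor(cv2.imread(f"pics/{f}.png"),cv2.COLOR_BGR2GRAY).astype(float)
    I=cv2.imread(f"pics/{f}.png").astype(float); r=I[:,:,2]-I[:,:,1]; W=[]
    for u in range(318,390,3):
        c=r[222:240,u]; m=c.max(); i=np.where(c>m*.5)[0][-1]; e=222+i+(c[i]-m*.5)/(c[i]-c[i+1]+1e-9); W.append(onz("scene",(u-.85,e-.15),4)[:2])
    W=np.array(W); k=np.polyfit(W[:,1],W[:,0],1); print(f,"edge yaw",-k[0],"x",np.polyval(k,80.8),np.std(W[:,0]-np.polyval(k,W[:,1])))
st("now")
```

```text
0.018 far slope rad -0.005743718311229827 z at stem 120.7543836043652
0.018 near slope rad -0.0005985760779533387 z at stem 106.92819178386662
0.024 far slope rad -0.015811639548025343 z at stem 120.75215426729471
0.024 near slope rad -0.011180937667541233 z at stem 106.9311119125955
0.03 far slope rad -0.025882460321181775 z at stem 120.74931968238198
0.03 near slope rad -0.021766344630141196 z at stem 106.93492161257541
scene0 edge yaw 0.018538800403129812 x 628.5557967115557 1.1747607738987198
s4 edge yaw 0.025023808688427174 x 628.9596210878038 1.3479611177732729
now 35.67 [493.69 -25.71  89.4 ] F [-3.89  5.51  7.  ] M [1.06 0.69 0.01] op 0.189
```

Run:
```python
from h import *
def F():
    a=[]
    for _ in range(6): bot.dwell(.03); a.append(bot.get_state())
    return np.mean([s["contact_force"] for s in a],0),np.mean([s["tcp_pos"][2] for s in a])
b=np.array([493.6,-25.3,0])
for z in (100,112,111,110,109,108,107,106,105,103):
    p=b+[0,0,z]; p[1]+= .9*max(0,(z-100)/12); bot.movel(p,max_speed=30 if z in(100,112) else 15)
    f,t=F(); print(z,round(t,2),f,round(bot.get_state()["t"],1))
bot.movel(b+[0,0,89],max_speed=25); f,t=F(); print("89",t,f,bot.get_state()["t"])
```

```text
100 100.2 [-3.24  2.41  5.24] 36.4
112 111.82 [-1.75  2.22  0.45] 37.1
111 110.94 [-1.74  1.96  0.74] 37.6
110 109.98 [-1.74  1.88  0.73] 38.0
109 108.98 [-2.45  1.47  0.8 ] 38.5
108 108.11 [-2.79  1.35  3.3 ] 39.0
107 107.01 [-3.35  1.13  3.57] 39.4
106 106.01 [-3.06  0.82  3.19] 39.9
105 105.01 [-3.24  0.62  3.92] 40.3
103 103.01 [-3.45  0.27  4.62] 40.8
89 89.25739480394436 [-4.59 -0.34  7.4 ] 41.6917
```

Run:
```python
from h import *
bot.movel([493.6,-25.3,87.9],max_speed=20); bot.dwell(.6); st("final")
a=cv2.imread("pics/scene0.png");S=imaging.capture("scene")
cv2.imwrite("pics/m6.png",S); bot.dwell(.5); st("hold")
```

```text
final 42.54 [493.65 -25.57  88.21] F [-5.38 -0.21  6.97] M [-0.15  0.87 -0.01] op 0.19
hold 43.09 [493.63 -25.58  88.19] F [-4.53 -1.01  7.67] M [-0.09  0.83 -0.02] op 0.195
```

View pics/m6.png

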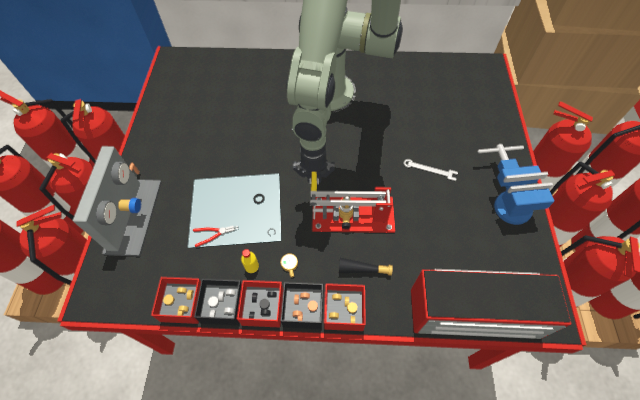

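The lever is level, held by the yellow grip at about (313,185). The seal (259,198), clip, pliers, gauge, oil bottle, nozzle and spanner are where they started.

```bash
python3 -c "
from bench import bot
bot.sign_off()"
```

```text
the job is handed in; nothing more can be done
```

The valve is reassembled, and I handed the job in at about 43 s with the lever still held down. I threaded the steel cap over the stem onto the spring, then the brass collar on top of it. I then swung the lever over by its yellow grip and kept hold of it with the spring pressed.

**Rings home:** The cap met the seat with the tool at 71.8 mm, where about 72 mm was expected. The collar met the cap at 86.4 mm, where about 87.5 mm was expected. The lever foot touched the collar within about 0.6 mm of the grip height expected with both rings home.

**Spring pressed about 10 mm:** The foot first touched at a tool height of 108.5 ± 0.5 mm, and I held at 88.2 mm. That is about 20 mm of grip travel, which works out to roughly 10.2 ± 0.3 mm of press. I did not see the clip groove itself clear above the collar, because the lever bars block the camera's view of it.

**Checks that disagreed:**
- The force on the grip read 7–8 N, against the stated 10 N or so.
- Before the last 1 mm of travel, the camera put the lever between level and 0.016 rad short of it. Its uncertainty is about that large, so I went by the contact point.
- The two cameras disagreed by 2–4 mm in places, so I re-centred both rings with the gripper before fitting them.

The other things on the bench appear unmoved in the last picture.

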